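Dry-fit two small stone posts

ROBOT

A 6-joint arm with a two-finger parallel gripper is mounted at the origin on the work surface. World frame = base frame: x ahead of the robot, y to its left, z up, the work surface at z = 0. Lengths are in m, angles in rad, forces in N, time in s.
With the tool pointing down it reaches from about 0.3 to 1 m from the base axis. Payload 5.1 kg.
Tool frame: the origin (TCP) lies at the very end of the fingers, on their centre line; the grasp point (between the pads) lies 19 mm behind it (grasp_offset is the z of the grasp point in the tool frame, in m); z points along the fingers, y is the line along which they close (so a half turn about z gives the same grasp; the last joint's range is limited). The gripper opens to 95 mm and grips with 3 to 60 N. Pads are 20 mm wide; open, the fingers measure 119 mm over their backs; the gripper's body (75 mm by 180 mm) begins 59 mm behind the grasp point.
Start: joints at [1.058, 0.124, 1.65, -0, 1.367, -0.083], TCP at [0.271, 0.591, 0.215] pointing down, gripper open.
Joint ranges: [-2.61, 2.61], [-1.02, 2.33], [0.03, 2.71], [-1.35, 4.49], [0.32, 2.68], [-2.91, 2.91]. Speed limits (rad/s): [2.57, 2.57, 3.14, 3.14, 3.14, 3.14].

INTERFACE

Orientations are given as [roll, pitch, yaw] about the fixed x, y, z axes, in that order (R = Rz(yaw) Ry(pitch) Rx(roll)).
In Python, from bench import * gives the robot as it stands.
- The arm moves only by the shell command python3 -m creep 'ROWS' [FORCE]. ROWS is JSON, a list that holds one entry, the list of rows, each a list of 5 numbers: the closure, from 0 (fully open) to 1 (shut), then the shift along the tool's x, y, z normalised to -1 to 1, where 1 is 3 cm, then the turn about the tool's z normalised to -1 to 1, where 1 is 4 degrees. In form: [[[grip, dx, dy, dz, roll], ...]]. A call has 1 to 12 rows; each row shifts and turns the commanded pose from where the row before left it, along the tool's axes as they then stand; what a row does not reach is not made up. A row lasts 1/12 s, in which the tool goes at most 41.7 mm and 7.16 degrees, less where a joint would pass 70% of its speed; a pose out of reach is approached as far as the arm can. A call with a number of a shift or a turn outside -1 to 1 is refused whole. A call with a gripper value outside its range is refused whole. The fingers move at their own pace and stop on an object; FORCE is the grip in N (left out, the last holds). Time passes only in rows, so rows that do not move let the fingers close. It gives the time, the measured TCP pose, the force, the opening and the grip force at its end, in the units of the state.
- get_state(): the state, without advancing time (a new reading comes with each control period).
- snapshot(name): name is "scene" or "top"; returns a dict with "frame" (384x512x3 uint8, red, green, blue), "fov_y" (degrees; the focal length in pixels is half the picture's height over the tangent of half this angle, whatever the lens; pixels are square), "cx", "cy" (the principal point, pixels), "R" (3x3) and "t" (3): a world point X has camera coordinates R X + t. Camera axes: x right, y down, z forward; pixel columns grow to the right and rows downward; lengths in m; the calibration is good to about 2 mm. A picture is of the moment at which its call begins. There is no depth.
- hand_in(): hands the job in; it is judged then, once.
Trained networks look in a picture, given as the dict that the camera call returned (one of the last four; its "shot" number tells which), for a name from the list of things; names that differ only in an ending like _2 or _b are one class to them, and where a whole thing is asked for, a point or a joint stands for the part that bears it (a point fixed in the world has none). Each returns a list of dicts, best first, with "confidence" (0 to 1); they miss things now and then, are a little off and sometimes report something else, mostly with a low value. They report only what shows in the picture. A call takes as long as a camera call.
- boxes_of(query, picture): "xy" ([column, row] in pixels, amid what is visible of it).
- mark_of(query, picture): "xy" ([column, row] in pixels: a listed point, or the origin of a listed thing).
The state is a dict: "t": time; "joint_pos": joint angles; "joint_velocities": joint speeds; "joint_efforts": joint torques, N m; "tcp_pos": TCP position; "ee_rot": TCP orientation; "force": force on the tool from outside, world axes, zero at the start; "moment": the same for the moment, N m; "finger_gap": finger opening in m; "gripper_force": force on a finger pad.
Only numpy, scipy, OpenCV 4.12 (cv2) and the standard library are available. Lean on these libraries where they do the work, as an engineer would, in place of code of your own. Each camera call takes 0.05 s, during which the arm holds its last target. There are 200 camera calls.

TASK

Dry-fit the two small stone posts on their plinths. On the round plinth build the column: the round drum first, on it the capital with its wide slab upwards, and on top the acorn finial; on the square plinth build the pier: the square shaft, then the pyramid cap, both turned square with the plinth. Centre each stone on the one below, lower it gently rather than dropping it, knock no stone over, and leave the mallet, the chisel and the dark rubbing stone where they are.

Things in the scene. Friction and masses are not known exactly. Their poses are not given: they have to be found in the camera images.
- round_plinth: Fixed round grey plinth stone, 112 mm across at the foot, 36 mm high, flat top 96 mm across. Origin: centre of its underside, on the bench. z up. The round post is built on it.
- square_plinth: Fixed square grey plinth stone: foot 110 x 110 mm and 18 mm high, on it a 96 x 96 mm step; 36 mm high in all. Origin: centre of its underside, on the bench. x and y parallel to its sides, z up. The square post is built on it.
- round_drum: Loose pale stone cylinder, 56 mm diameter, 70 mm high, standing upright, about 0.4 kg. Origin: centre of its underside; z up along its axis.
- capital: Loose pale round stone capital, 42 mm high, standing upright, about 0.2 kg: foot 46 mm across, flaring between 6 and 16 mm up to a wide slab 64 mm across with vertical sides from 16 to 34 mm up, then a bevel to a flat round seat 46 mm across on top, 42 mm up. Grip it by the slab. Origin: centre of its foot; z up.
- finial: Loose pale acorn-shaped stone, 62 mm high, standing upright, about 0.15 kg: round foot 40 mm across and 8 mm thick, neck 24 mm across, then a belt 46 mm across with vertical sides from 20 to 40 mm up, then a pointed dome. Grip it by the belt. Origin: centre of its foot; z up.
- square_shaft: Loose pale square stone shaft, 50 x 50 mm, 70 mm high, standing upright, about 0.4 kg. Origin: centre of its underside; x and y square to its sides, z up. Quarter turns look alike.
- pyramid_cap: Loose pale stone cap, about 0.36 kg: square slab 62 x 62 mm with vertical sides 30 mm high, on it a low pyramid 28 mm high (58 mm in all). It lies pyramid upwards. Origin: centre of its underside; x and y square to its sides, z up. Quarter turns look alike.
- mallet: Bystander: mason's mallet standing on its white nylon head (104 mm across at most, 90 mm high) with its wooden handle upright, 208 mm high in all. Origin: centre of its underside. Leave it alone.
- chisel: Bystander: steel chisel lying flat, 200 mm long, 22 mm wide, 16 mm high. Origin: at its middle, on the bench; its length is along x. Leave it alone.
- rubbing_stone: Bystander: dark grey abrasive block, 50 x 150 x 25 mm (x, y, z). Origin: centre of its underside. Leave it alone.

How it is judged:
By the outcome, as a careful person would: the job done as asked, in the order asked, and still so for the second after the job is handed in, with the robot touching nothing.
It also fails if it takes over 136 s, if anything falls off the work surface, if the arm or the gripper's body presses on something with over 40 N, if the wrist force passes 120 N, or if a joint passes its speed limit or range.

## Working session

There is one attempt and no reset: what is moved stays moved. The work goes in short steps, Python scripts to look and compute and a shell command to move; the robot and the scene stay as the last step left them, time stands still between calls to the robot, and variables do not carry over. Pictures are saved under pics/ and viewed, at most 14 in all, crops included, and the job is handed in when it is done.

```bash
ls; mkdir -p pics; cat > h.py <<'E'
from bench import *
import numpy as np, cv2
from scipy.optimize import least_squares
def ray(p,xy):
    f=p["frame"].shape[0]/2/np.tan(np.radians(p["fov_y"])/2)
    R=np.array(p["R"]);t=np.array(p["t"])
    d=R.T@np.array([(xy[0]-p["cx"])/f,(xy[1]-p["cy"])/f,1]);return -R.T@t,d
def onz(p,xy,z):
    c,d=ray(p,xy);return c+d*(z-c[2])/d[2]
def proj(p,X):
    f=p["frame"].shape[0]/2/np.tan(np.radians(p["fov_y"])/2)
    c=np.array(p["R"])@np.array(X)+np.array(p["t"]);return np.array([p["cx"]+f*c[0]/c[2],p["cy"]+f*c[1]/c[2]])
E
python3 - <<'E'
from h import *
for n in("scene","top"):
    p=snapshot(n)
    cv2.imwrite(f"pics/{n}0.png",cv2.resize(p["frame"][:,:,::-1],(800,600),interpolation=cv2.INTER_CUBIC))
    print(n,p["fov_y"],p["cx"],p["cy"],-np.array(p["R"]).T@p["t"])
    for q in "round_plinth square_plinth round_drum capital finial square_shaft pyramid_cap mallet chisel rubbing_stone".split():
        m=mark_of(q,p)[:2]; 
        print(q,[(np.round(a["xy"]),round(a["confidence"],2),onz(p,a["xy"],.036 if 0 else 0)[:2].round(3)) for a in m])
s=get_state();print({k:np.round(v,3) for k,v in s.items()})
E
```

```text
pics
scene 47.12286518885692 257.5851619404934 193.1701865200688 [1.02834852 0.72966329 0.90277232]
round_plinth [(array([286., 249.]), 0.88, array([0.608, 0.156]))]
square_plinth [(array([237., 185.]), 0.91, array([ 0.605, -0.114]))]
round_drum [(array([228., 129.]), 0.68, array([ 0.505, -0.375]))]
capital [(array([307., 198.]), 0.9, array([0.455, 0.029])), (array([289., 246.]), 0.69, array([0.595, 0.153]))]
finial [(array([271., 156.]), 0.61, array([ 0.45 , -0.182]))]
square_shaft [(array([347., 232.]), 0.83, array([0.434, 0.189]))]
pyramid_cap [(array([383., 282.]), 0.89, array([0.456, 0.358]))]
mallet [(array([329., 335.]), 0.77, array([0.652, 0.405]))]
chisel [(array([212., 235.]), 0.76, array([0.753, 0.023]))]
rubbing_stone [(array([184., 146.]), 0.78, array([ 0.67 , -0.363]))]
top 45.87156671971978 259.65614974319817 188.31212758220184 [ 0.4334298  -0.00873792  1.27618626]
round_plinth [(array([204., 197.]), 0.79, array([0.597, 0.152]))]
square_plinth [(array([298., 192.]), 0.82, array([ 0.61 , -0.112]))]
round_drum [(array([387., 226.]), 0.9, array([ 0.514, -0.363]))]
capital
[... 251 characters left out ...]
llet [(array([119., 173.]), 0.67, array([0.665, 0.398]))]
chisel [(array([249., 142.]), 0.61, array([0.754, 0.025]))]
rubbing_stone [(array([384., 170.]), 0.57, array([ 0.672, -0.36 ]))]
{'t': np.float64(1.1), 'joint_pos': array([ 1.058,  0.124,  1.65 , -0.   ,  1.367, -0.083]), 'joint_velocities': array([-0.001,  0.001, -0.   , -0.001, -0.001, -0.002]), 'joint_efforts': array([ 1.0000e-03, -4.1759e+01, -3.6023e+01,  7.8000e-02,  4.3000e-02,
       -0.0000e+00]), 'tcp_pos': array([0.271, 0.591, 0.215]), 'ee_rot': array([3.142, 0.   , 2.712]), 'force': array([-0.198,  0.367, -0.213]), 'moment': array([ 0.042, -0.041,  0.053]), 'gripper_force': np.float64(0.0), 'finger_gap': np.float64(0.095)}
```

View pics/top0.png

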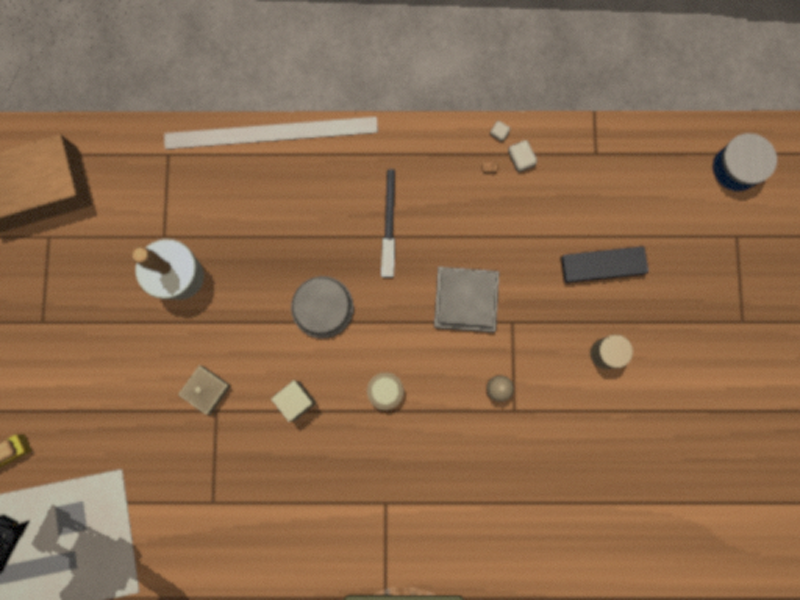

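View pics/scene0.png

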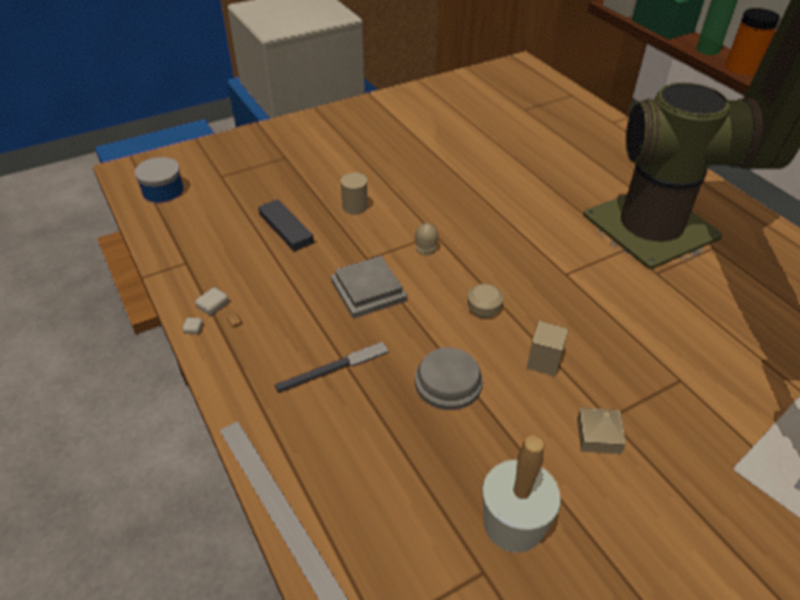

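The top view shows the pale stones along the middle (in 800x600 pixels): cap (205,390), shaft (293,401), capital (386,392), finial (500,389) and drum (615,352). The plinths are at (322,306) and (467,299), and the mallet is at (165,268). The scene view agrees. Next I fit model silhouettes to both views.

```bash
cat > fit.py <<'E'
from h import *
from scipy.optimize import minimize
a=np.linspace(0,2*np.pi,48,endpoint=False)
def rings(l): return np.vstack([np.c_[r*np.cos(a),r*np.sin(a),0*a+z] for r,z in l])
def sq(l): return np.vstack([np.array([[i*w,j*w,z] for i in(-1,1) for j in(-1,1)]) for w,z in l])
M=dict(round_plinth=rings([(.056,0),(.056,.01),(.048,.036)]),square_plinth=sq([(.055,0),(.055,.018),(.048,.036)]),
 round_drum=rings([(.028,0),(.028,.07)]),capital=rings([(.023,0),(.023,.006),(.032,.016),(.032,.034),(.023,.042)]),
 finial=rings([(.02,0),(.02,.008),(.023,.02),(.023,.04),(.017,.05),(.004,.062)]),
 square_shaft=sq([(.025,0),(.025,.07)]),pyramid_cap=np.vstack([sq([(.031,0),(.031,.03)]),[[0,0,.058]]]))
S=4
def sil(p,name,q):
    c,s=np.cos(q[3]),np.sin(q[3]); m=M[name]
    X=np.c_[c*m[:,0]-s*m[:,1]+q[0],s*m[:,0]+c*m[:,1]+q[1],m[:,2]+q[2]]
    return np.array([proj(p,x) for x in X])
def mask(p,xy,rad=45):
    # grabcut in an upscaled crop round xy, seeded by chroma
    x0,y0=[int(max(0,v-rad)) for v in xy]
    c=p["frame"][y0:y0+2*rad,x0:x0+2*rad,::-1]
    c=cv2.resize(np.ascontiguousarray(c),None,fx=S,fy=S,interpolation=cv2.INTER_CUBIC)
    return c,(x0,y0)
def toc(P,o): return ((P-np.array(o)+.5)*S-.5)
def fit(pics,name,q0,yaw=False,dbg=None,z=0):
    data=[]
    for p in pics:
        P=sil(p,name,[*q0[:2],z,q0[2]]);c,o=mask(p,P.mean(0))
        h=cv2.convexHull(toc(P,o).round().astype(np.int32))
        g=np.zeros(c.shape[:2],np.uint8);cv2.fillConvexPoly(g,h,1)
        k=np.ones((3,3),np.uint8)
        big=cv2.dilate(g,k,iterations=22);small=cv2.erode(g,k,iterations=16)
        m=np.where(big==0,0,np.where(small,1,np.where(g,3,2))).astype(np.uint8)
        cv2.grabCut(c,m,None,np.zeros((1,65)),np.zeros((1,65)),6,cv2.GC_INIT_WITH_MASK)
        m=((m==1)|(m==3)).astype(np.uint8);n,l,st,_=cv2.connectedComponentsWithStats(m)
        m=(l==1+np.argmax(st[1:,4])).astype(np.uint8) if n>1 else m
        data.append((p,o,m,c))
    def iou(q):
        r=0
        for p,o,m,c in data:
            g=np.zeros_like(m)
            cv2.fillConvexPoly(g,cv2.convexHull((toc(sil(p,name,[q[0],q[1],z,q[2] if yaw else q0[2]]),o)*16).round().astype(np.int32)),1,shift=4)
            r+=(g&m).sum()/max(1,(g|m).sum())
        return -r/len(data)
    best=None
    for y in (np.radians([0,25,50,75]) if yaw==2 else [0]):
        s=np.array([q0[0],q0[1],q0[2]+y]);si=np.vstack([s,s+[.008,0,0.05],s+[0,.008,-.1],s+[-.005,-.005,.2]])
        r=minimize(iou,s,method="Nelder-Mead",options=dict(initial_simplex=si,xatol=1e-4,fatol=1e-4))
        if best is None or r.fun<best.fun: best=r
    q=best.x
    if dbg is not None:
        for p,o,m,c in data:
            c=c.copy();cv2.drawContours(c,cv2.findContours(m,0,2)[0],-1,(0,0,255),1)
            cv2.polylines(c,[cv2.convexHull(toc(sil(p,name,[q[0],q[1],z,q[2] if yaw else q0[2]]),o).round().astype(np.int32))],True,(0,255,0),1)
            dbg.append(cv2.resize(c,(130,130)) if c.shape[0]!=c.shape[1] else cv2.resize(c,(130,130),interpolation=cv2.INTER_AREA))
    return q,-best.fun
E
cat > m1.py <<'E'
from fit import *
P=[snapshot("top"),snapshot("scene")]
G=dict(round_plinth=(.597,.152,0),square_plinth=(.61,-.112,0),round_drum=(.51,-.365,0),capital=(.452,.026,0),finial=(.452,-.17,0),square_shaft=(.434,.189,.5),pyramid_cap=(.455,.359,.5))
out=[]
for n,g in G.items():
    d=[];y=2 if n in("square_shaft","pyramid_cap") else 1 if n=="square_plinth" else 0
    r=[fit([p],n,g,y) for p in P]; q,i=fit(P,n,g,y,d); out.append(np.vstack(d))
    print(n,q[:2].round(4),np.degrees(q[2]).round(1),round(i,3),"| top",r[0][0][:2].round(4),np.degrees(r[0][0][2]).round(1),round(r[0][1],2),"scene",r[1][0][:2].round(4),np.degrees(r[1][0][2]).round(1),round(r[1][1],2))
cv2.imwrite("pics/fit0.png",np.hstack(out)[:, :800] if np.hstack(out).shape[1]<=800 else cv2.resize(np.hstack(out),(798,228)))
E
python3 m1.py
```

```text
round_plinth [0.5979 0.1468] 9.8 0.975 | top [0.5969 0.1469] 9.1 0.98 scene [0.5983 0.1465] 8.3 0.99
square_plinth [ 0.6112 -0.1127] -4.3 0.958 | top [ 0.6092 -0.113 ] -4.3 0.97 scene [ 0.6123 -0.113 ] -5.2 0.96
round_drum [ 0.5144 -0.3622] -2.0 0.942 | top [ 0.5137 -0.3622] -1.8 0.95 scene [ 0.5144 -0.3615] -2.9 0.94
capital [0.4475 0.0328] -4.3 0.943 | top [0.4473 0.0328] -7.0 0.97 scene [0.449  0.0342] -7.0 0.93
finial [ 0.4524 -0.1677] -1.1 0.868 | top [ 0.4482 -0.1679] 0.3 0.8 scene [ 0.4532 -0.1666] -1.9 0.93
square_shaft [0.4308 0.1903] 38.2 0.928 | top [0.431  0.1908] 39.0 0.94 scene [0.4314 0.1891] 38.1 0.93
pyramid_cap [0.4498 0.3513] 145.4 0.942 | top [0.4505 0.3534] 55.1 0.93 scene [0.45   0.3513] 54.8 0.95
```

View pics/fit0.png

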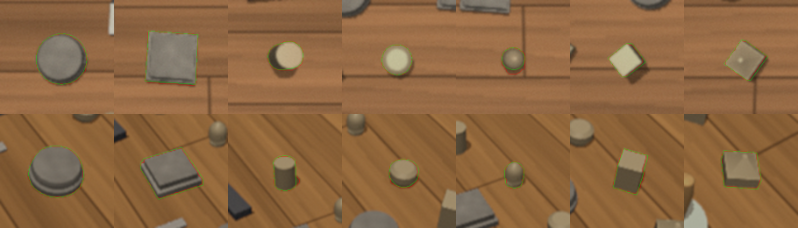

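```bash
cat > go.py <<'E'
import sys
from h import *
from scipy.spatial.transform import Rotation as Ro
# usage: go.py x y z yaw : turn units first, then shifts in turned tool axes
def go(x,y,z,yaw):
    s=get_state();R=Ro.from_euler("xyz",s["ee_rot"]);cy=np.degrees(s["ee_rot"][2])
    R2=Ro.from_euler("xyz",[np.pi,0,np.radians(yaw)])
    d=np.array([x,y,z])-s["tcp_pos"]
    print("tcp",np.round(s["tcp_pos"],4),"yaw",round(cy,2),"t",round(s["t"],2),"gap",round(s["finger_gap"],4),"F",np.round(s["force"],1))
    print("roll units",round(-((yaw-cy+180)%360-180)/4,3),"shift units",np.round(R2.inv().apply(d)/.03,3))
go(*map(float,sys.argv[1:5]))
E
python3 go.py .4308 .1903 .12 128.2
```

```text
tcp [0.2709 0.5909 0.2147] yaw 155.38 t 1.2 gap 0.0952 F [ 1.1 -0.4  0.3]
roll units 6.794 shift units [-13.79   -4.068   3.155]
```

```bash
python3 -m creep '[[[0,0,0,0,0.97],[0,0,0,0,0.97],[0,0,0,0,0.97],[0,0,0,0,0.97],[0,0,0,0,0.97],[0,0,0,0,0.97],[0,0,0,0,0.97]]]'
python3 -m creep '[[[0,-0.86,-0.25,0,0],[0,-0.86,-0.25,0,0],[0,-0.86,-0.25,0,0],[0,-0.86,-0.25,0,0],[0,-0.86,-0.25,0,0],[0,-0.86,-0.25,0,0],[0,-0.86,-0.25,0,0],[0,-0.86,-0.25,0,0]]]'
python3 -m creep '[[[0,-0.86,-0.25,0,0],[0,-0.86,-0.25,0,0],[0,-0.86,-0.25,0,0],[0,-0.86,-0.25,0,0],[0,-0.86,-0.25,0,0],[0,-0.86,-0.25,0.2,0],[0,-0.86,-0.25,0.8,0],[0,-0.86,-0.25,0.8,0],[0,0,0,0.8,0],[0,0,0,0.5,0],[0,0,0,0,0]]]'
python3 go.py .4308 .1903 .03 128.2
```

```text
t: 1.78
tcp_pos: [0.2708, 0.5909, 0.2146]
ee_rot: [-3.142, 0.0, 2.234]
force: [-0.4, -0.3, 0.8]
finger_gap: 0.0952
gripper_force: 0.0
t: 2.45
tcp_pos: [0.3517, 0.3904, 0.2148]
ee_rot: [3.141, 0.0, 2.238]
force: [-0.1, -0.4, 0.2]
finger_gap: 0.0947
gripper_force: 0.0
t: 3.37
tcp_pos: [0.4295, 0.1908, 0.1177]
ee_rot: [-3.135, -0.003, 2.236]
force: [-0.7, -0.3, 0.3]
finger_gap: 0.0951
gripper_force: 0.0
tcp [0.4295 0.1908 0.1177] yaw 128.14 t 3.37 gap 0.0951 F [-0.7 -0.3  0.3]
roll units -0.016 shift units [-0.042  0.023  2.924]
```

```bash
python3 -m creep '[[[0,-0.04,0.02,0.6,0],[0,0,0,0.6,0],[0,0,0,0.6,0],[0,0,0,0.6,0],[0,0,0,0.52,0],[0,0,0,0,0]]]'
python3 -m creep '[[[1,0,0,0,0],[1,0,0,0,0],[1,0,0,0,0],[1,0,0,0,0],[1,0,0,0,0],[1,0,0,0,0],[1,0,0,0,0],[1,0,0,0,0]]]' 25
python3 go.py .4308 .1903 .03 128.2
```

```text
t: 3.87
tcp_pos: [0.4314, 0.1914, 0.0321]
ee_rot: [-3.137, -0.002, 2.238]
force: [-1.4, -0.6, -0.4]
finger_gap: 0.0953
gripper_force: 0.0
t: 4.53
tcp_pos: [0.4321, 0.1911, 0.0341]
ee_rot: [-3.138, -0.001, 2.238]
force: [-4.9, -3.0, 6.1]
finger_gap: 0.05
gripper_force: 25.0
tcp [0.4321 0.1911 0.0341] yaw 128.23 t 4.53 gap 0.05 F [-4.9 -3.   6.1]
roll units 0.008 shift units [ 0.006 -0.049  0.137]
```

```bash
python3 -m creep '[[[1,0,0,-0.3,0],[1,0,0,-0.6,0],[1,0,0,-0.8,0],[1,0,0,-0.8,0],[1,0,0,-0.8,0],[1,0,0,-0.8,0],[1,0,0,-0.3,0]]]'
python3 -m creep '[[[1,0,0,0,0.9],[1,0,0,0,0.9],[1,0,0,0,0.9],[1,0,0,0,0.9],[1,0,0,0,0.9],[1,0,0,0,0.9],[1,0,0,0,0.9],[1,0,0,0,0.9],[1,0,0,0,0.9],[1,0,0,0,0.9],[1,0,0,0,0.9],[1,0,0,0,0.8]]]'
python3 go.py .6112 -.1127 .14 85.5
```

```text
t: 5.12
tcp_pos: [0.4347, 0.1923, 0.1697]
ee_rot: [3.136, 0.002, 2.238]
force: [1.4, 0.5, -3.3]
finger_gap: 0.0497
gripper_force: 25.0
t: 6.12
tcp_pos: [0.4323, 0.1915, 0.1645]
ee_rot: [-3.14, 0.001, 1.488]
force: [0.4, 0.3, -4.5]
finger_gap: 0.0497
gripper_force: 25.0
tcp [0.4323 0.1915 0.1645] yaw 85.24 t 6.12 gap 0.0497 F [ 0.4  0.3 -4.5]
roll units -0.065 shift units [-9.641  6.739  0.818]
```

```bash
python3 -m creep '[[[1,-0.3,0.21,0,-0.06],[1,-0.69,0.48,0,0],[1,-0.69,0.48,0,0],[1,-0.69,0.48,0,0],[1,-0.69,0.48,0,0],[1,-0.69,0.48,0,0],[1,-0.69,0.48,0,0],[1,-0.69,0.48,0,0],[1,-0.69,0.48,0,0],[1,-0.69,0.48,0,0],[1,-0.69,0.48,0,0],[1,-0.69,0.48,0,0]]]'
python3 -m creep '[[[1,-0.69,0.48,0,0],[1,-0.69,0.48,0.1,0],[1,-0.37,0.29,0.3,0],[1,0,0,0.3,0],[1,0,0,0.1,0],[1,0,0,0,0]]]'
python3 go.py .6112 -.1127 .07 85.5
python3 - <<'E'
from fit import *
for n in("scene","top"):
    p=snapshot(n);c=p["frame"][120:240,170:330] if n=="scene" else p["frame"][132:252,220:380]
    cv2.imwrite(f"pics/s1{n}.png",cv2.resize(c[:,:,::-1],(640,480),interpolation=cv2.INTER_CUBIC))
a=[cv2.imread(f"pics/s1{n}.png") for n in("scene","top")]
cv2.imwrite("pics/s1.png",cv2.resize(np.hstack(a),(800,300)))
E
```

```text
t: 7.12
tcp_pos: [0.5791, -0.0578, 0.1643]
ee_rot: [-3.139, -0.0, 1.495]
force: [0.7, 0.6, -3.3]
finger_gap: 0.05
gripper_force: 25.0
t: 7.62
tcp_pos: [0.6109, -0.111, 0.139]
ee_rot: [-3.136, -0.001, 1.495]
force: [-0.6, 1.2, -4.7]
finger_gap: 0.0497
gripper_force: 25.0
tcp [ 0.6109 -0.111   0.139 ] yaw 85.66 t 7.62 gap 0.0497 F [-0.6  1.2 -4.7]
roll units 0.04 shift units [-0.054  0.016  2.301]
```

View pics/s1.png

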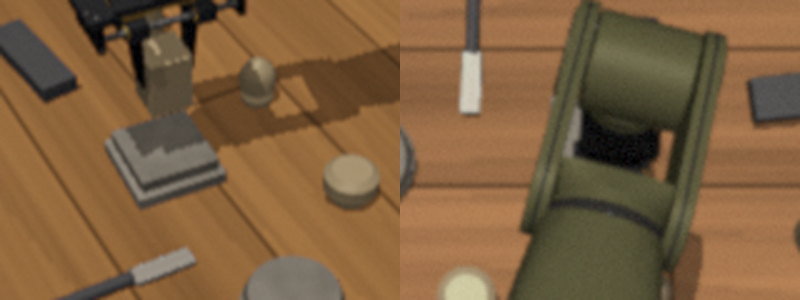

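The shaft hangs upright above the square plinth. Lowering gently.

```bash
python3 -m creep '[[[1,-0.05,0.01,0.4,0.03],[1,0,0,0.5,0],[1,0,0,0.5,0],[1,0,0,0.4,0],[1,0,0,0.2,0],[1,0,0,0.1,0],[1,0,0,0.05,0],[1,0,0,0,0]]]'
python3 -m creep '[[[1,0,0,0.04,0],[1,0,0,0.04,0],[1,0,0,0.04,0],[1,0,0,0,0]]]'
python3 go.py .6112 -.1127 .07 85.5
```

```text
t: 8.38
tcp_pos: [0.6134, -0.1135, 0.0779]
ee_rot: [3.141, 0.0, 1.493]
force: [-0.4, 0.3, -4.8]
finger_gap: 0.0499
gripper_force: 25.0
t: 8.72
tcp_pos: [0.6131, -0.1136, 0.0741]
ee_rot: [3.141, 0.0, 1.493]
force: [-0.1, 0.5, -3.9]
finger_gap: 0.0499
gripper_force: 25.0
tcp [ 0.6131 -0.1136  0.0741] yaw 85.53 t 8.72 gap 0.0499 F [-0.1  0.5 -3.9]
roll units 0.008 shift units [ 0.023 -0.064  0.136]
```

```bash
python3 -m creep '[[[1,0,0,0.04,0],[1,0,0,0.04,0],[1,0,0,0.03,0],[1,0,0,0,0]]]'
python3 -m creep '[[[1,0,0,0.03,0],[1,0,0,0,0]]]'
python3 -m creep '[[[1,0,0,0.03,0],[1,0,0,0,0]]]'
```

```text
t: 9.05
tcp_pos: [0.6128, -0.1135, 0.0703]
ee_rot: [-3.141, -0.0, 1.493]
force: [-0.6, -0.9, -4.8]
finger_gap: 0.0499
gripper_force: 25.0
t: 9.22
tcp_pos: [0.6131, -0.1135, 0.0701]
ee_rot: [3.142, 0.0, 1.493]
force: [-1.4, 0.3, -3.2]
finger_gap: 0.0502
gripper_force: 25.0
t: 9.38
tcp_pos: [0.6131, -0.1136, 0.07]
ee_rot: [-3.141, 0.0, 1.493]
force: [-3.7, 0.4, 4.2]
finger_gap: 0.0502
gripper_force: 25.0
```

```bash
python3 -m creep '[[[0.3,0,0,0,0],[0.3,0,0,0,0],[0.3,0,0,0,0],[0,0,0,0,0],[0,0,0,0,0]]]'
python3 -m creep '[[[0,0,0,-0.3,0],[0,0,0,-0.8,0],[0,0,0,-1,0],[0,0,0,-1,0],[0,0,0,-0.8,0],[0,0.9,0,0,0],[0,0.9,0,0,0],[0,0.9,0,0,0],[0,0.9,0,0,0],[0,0.9,0,0,0],[0,0.9,0,0,0]]]'
cat > m2.py <<'E'
# relative fit: m2.py view stone z supportx y z yaw ...
from fit import *
import sys,json
def check(items,views=("top","scene")):
    P=[snapshot(v) for v in views]
    for n,g,z,y in items:
        r=[fit([p],n,g,y,z=z) for p in P]; 
        for v,(q,i) in zip(views,r): print(n,v,q[:2].round(4),round((np.degrees(q[2])+45)%90-45,1),round(i,3))
    return P
E
python3 - <<'E'
from m2 import *
check([("square_shaft",(.611,-.113,-.08),.036,1)])
E
python3 go.py .4498 .3513 .17 55
```

```text
t: 9.8
tcp_pos: [0.6132, -0.1136, 0.0689]
ee_rot: [3.141, 0.0, 1.493]
force: [0.2, -0.3, 1.0]
finger_gap: 0.0748
gripper_force: 0.0
t: 10.72
tcp_pos: [0.6258, 0.0492, 0.1868]
ee_rot: [3.141, -0.0, 1.493]
force: [0.1, 0.1, -0.3]
finger_gap: 0.0954
gripper_force: 0.0
square_shaft top [ 0.6101 -0.1155] -2.6 0.756
square_shaft scene [ 0.6123 -0.1131] -7.4 0.832
tcp [0.6258 0.0513 0.1867] yaw 85.77 t 10.82 gap 0.0951 F [ 0.  -0.5  0. ]
roll units 7.692 shift units [  4.827 -10.541   0.556]
```

```bash
python3 -m creep '[[[0,0,0,0,0.96],[0,0,0,0,0.96],[0,0,0,0,0.96],[0,0,0,0,0.96],[0,0,0,0,0.96],[0,0,0,0,0.96],[0,0,0,0,0.96],[0,0,0,0,0.96]]]'
python3 -m creep '[[[0,0.35,-0.77,0,0],[0,0.35,-0.77,0,0],[0,0.35,-0.77,0,0],[0,0.35,-0.77,0,0],[0,0.35,-0.77,0,0],[0,0.35,-0.77,0,0],[0,0.35,-0.77,0,0],[0,0.35,-0.77,0,0],[0,0.35,-0.77,0,0],[0,0.35,-0.77,0,0],[0,0.35,-0.77,0,0],[0,0.35,-0.77,0,0]]]'
python3 -m creep '[[[0,0.35,-0.77,0,0],[0,0.28,-0.53,0,0],[0,0,0,0.5,0],[0,0,0,0.9,0],[0,0,0,0.9,0],[0,0,0,0.5,0],[0,0,0,0.2,0],[0,0,0,0,0]]]'
python3 go.py .4498 .3513 .005 55
python3 - <<'E'
from m2 import *
P=check([("square_shaft",(.611,-.113,-.08),.036,1),("square_plinth",(.611,-.113,-.08),0,1)])
o=[]
for p in P:
    c=sil(p,"square_shaft",(.611,-.113,.036,-.078)).mean(0);x,y=[int(v-40) for v in c]
    o.append(cv2.resize(p["frame"][y:y+80,x:x+80,::-1],(400,400),interpolation=cv2.INTER_CUBIC))
cv2.imwrite("pics/s2.png",np.hstack(o))
E
```

```text
t: 11.48
tcp_pos: [0.6257, 0.0471, 0.1864]
ee_rot: [3.141, 0.0, 0.953]
force: [-1.0, 0.1, 0.1]
finger_gap: 0.0949
gripper_force: 0.0
t: 12.48
tcp_pos: [0.4714, 0.311, 0.1866]
ee_rot: [3.141, -0.001, 0.956]
force: [0.8, 0.1, -0.3]
finger_gap: 0.0954
gripper_force: 0.0
t: 13.15
tcp_pos: [0.45, 0.3475, 0.0943]
ee_rot: [-3.141, 0.003, 0.956]
force: [-0.1, -0.1, -0.4]
finger_gap: 0.0951
gripper_force: 0.0
tcp [0.45   0.3475 0.0943] yaw 54.78 t 13.15 gap 0.0951 F [-0.1 -0.1 -0.4]
roll units -0.054 shift units [ 0.099 -0.078  2.977]
square_shaft top [ 0.6126 -0.1145] -4.5 0.96
square_shaft scene [ 0.6124 -0.114 ] -4.3 0.938
square_plinth top [ 0.6114 -0.1131] -4.1 0.978
square_plinth scene [ 0.6121 -0.1135] -5.1 0.932
```

View pics/s2.png

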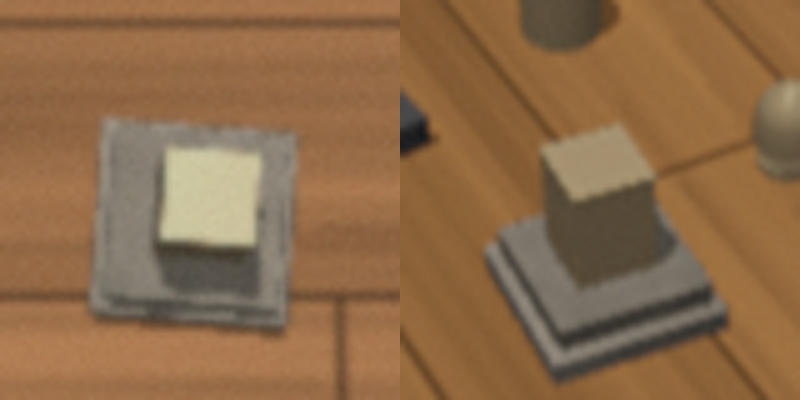

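The shaft stands square and is centred on the plinth to about 1 mm. Next is the cap.

```bash
python3 -m creep '[[[0,0.08,-0.04,0.6,-0.05],[0,0,0,0.7,0],[0,0,0,0.7,0],[0,0,0,0.6,0],[0,0,0,0.25,0],[0,0,0,0.08,0],[0,0,0,0,0]]]'
python3 -m creep '[[[1,0,0,0,0],[1,0,0,0,0],[1,0,0,0,0],[1,0,0,0,0],[1,0,0,0,0],[1,0,0,0,0]]]' 25
python3 go.py .4498 .3513 .005 55
```

```text
t: 13.83
tcp_pos: [0.4518, 0.3516, 0.0089]
ee_rot: [3.141, -0.001, 0.96]
force: [0.6, 0.3, 0.6]
finger_gap: 0.095
gripper_force: 0.0
t: 14.33
tcp_pos: [0.4517, 0.3522, 0.0095]
ee_rot: [3.141, -0.002, 0.96]
force: [-0.6, 1.2, 6.3]
finger_gap: 0.0778
gripper_force: 25.0
tcp [0.4517 0.3522 0.0095] yaw 55.01 t 14.33 gap 0.0778 F [-0.6  1.2  6.3]
roll units 0.001 shift units [-0.062 -0.036  0.15 ]
```

```bash
python3 -m creep '[[[1,0,0,0,0],[1,0,0,0,0],[1,0,0,0,0]]]'
python3 - <<'E'
from fit import *
p=snapshot("scene")
cv2.imwrite("pics/c1.png",cv2.resize(p["frame"][220:340,320:440,::-1],(600,600),interpolation=cv2.INTER_CUBIC))
E
```

```text
t: 14.58
tcp_pos: [0.4518, 0.3522, 0.0095]
ee_rot: [3.141, -0.002, 0.96]
force: [-1.5, 1.3, 6.3]
finger_gap: 0.0784
gripper_force: 25.0
```

View pics/c1.png

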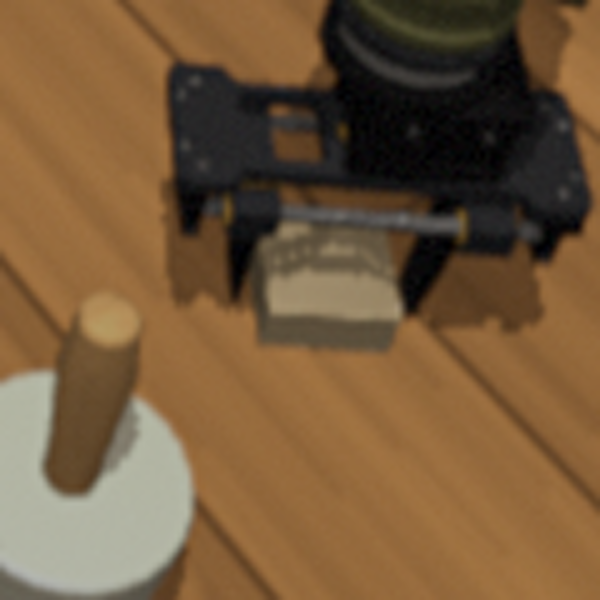

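The gap is 78 mm where I expected 62 mm, so the grip is jammed. I'll open, rise and look again.

```bash
python3 -m creep '[[[0,0,0,0,0],[0,0,0,0,0],[0,0,0,0,0],[0,0,0,-0.7,0],[0,0,0,-0.9,0],[0,0,0,-0.9,0],[0,0,0,-0.9,0],[0,0,0,-0.3,0],[0,0,0.9,0,0],[0,0,0.9,0,0],[0,0,0.9,0,0],[0,0,0.9,0,0]]]'
python3 -m creep '[[[0,0,0.9,0,0],[0,0,0.9,0,0],[0,0,0,0,0]]]'
python3 - <<'E'
from m2 import *
P=[snapshot("top"),snapshot("scene")];d=[]
for y in(0,.4,.8,1.2): 
  for p in P: q,i=fit([p],"pyramid_cap",(.452,.352,y),1,d if y==.8 else None);print(q[:2].round(4),np.degrees(q[2]).round(1),round(i,3))
o=[cv2.resize(x,(400,400),interpolation=cv2.INTER_CUBIC) for x in d]
cc=[]
for p in P:
    c=sil(p,"pyramid_cap",(.452,.352,0,.8)).mean(0);x,y=[int(v-25) for v in c]
    cc.append(cv2.resize(p["frame"][y:y+50,x:x+50,::-1],(400,400),interpolation=cv2.INTER_CUBIC))
cv2.imwrite("pics/c2.png",np.hstack(cc))
E
python3 go.py .452 .352 .1 55
```

```text
t: 15.63
tcp_pos: [0.5398, 0.2883, 0.1176]
ee_rot: [-3.141, 0.001, 0.961]
force: [0.8, 0.9, -0.9]
finger_gap: 0.0949
gripper_force: 0.0
t: 15.88
tcp_pos: [0.5866, 0.2553, 0.1176]
ee_rot: [3.14, 0.001, 0.957]
force: [-0.3, -0.4, 0.1]
finger_gap: 0.0947
gripper_force: 0.0
[0.4521 0.3457] 15.6 0.723
[0.4505 0.3506] -34.3 0.962
[0.4663 0.3486] 25.7 0.789
[0.4505 0.3508] 55.6 0.962
[0.47   0.3517] 44.1 0.788
[0.4504 0.3507] 55.8 0.962
[0.4471 0.3566] 64.1 0.563
[0.4503 0.3507] 55.2 0.962
tcp [0.5837 0.2575 0.1174] yaw 54.91 t 15.98 gap 0.0954 F [ 0.1  0.9 -0.1]
roll units -0.022 shift units [ 0.063 -5.403  0.58 ]
```

View pics/c2.png

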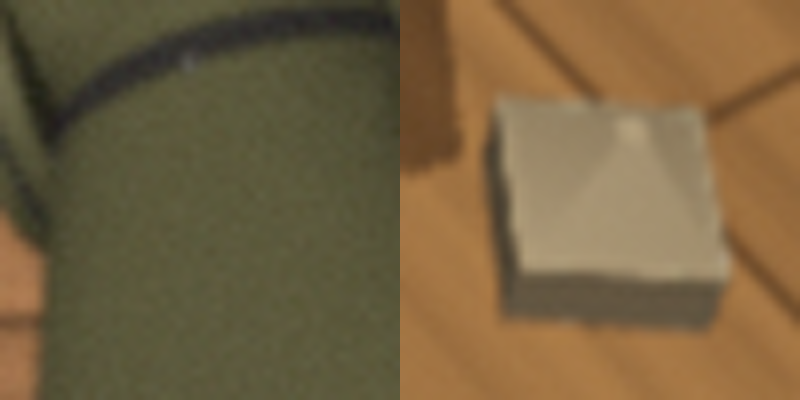

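```bash
python3 -m creep '[[[0,0,-0.9,0,0],[0,0,-0.9,0,0],[0,0,-0.9,0,0],[0,0,-0.9,0,0],[0,0,-0.9,0,0],[0,0,-0.9,0,0],[0,0,0,0.6,0],[0,0,0,0.8,0],[0,0,0,0.9,0],[0,0,0,0.8,0],[0,0,0,0.35,0],[0,0,0,0,0]]]'
python3 go.py .4505 .3507 .012 55.4
for i in 1 2 3; do python3 -m creep '[[[1,0,0,0,0],[1,0,0,0,0]]]' 25 | egrep "tcp|for|gap"; done
```

```text
t: 16.98
tcp_pos: [0.4476, 0.35, 0.0117]
ee_rot: [-3.139, 0.007, 0.961]
force: [-0.2, 0.2, -0.5]
finger_gap: 0.0952
gripper_force: 0.0
tcp [0.4476 0.35   0.0117] yaw 55.08 t 16.98 gap 0.0952 F [-0.2  0.2 -0.5]
roll units -0.08 shift units [ 0.075  0.068 -0.01 ]
tcp_pos: [0.4519, 0.3521, 0.017]
force: [-0.1, -0.5, -0.1]
finger_gap: 0.0865
gripper_force: 0.0
tcp_pos: [0.4521, 0.3523, 0.0174]
force: [-2.5, 0.5, 2.5]
finger_gap: 0.0781
gripper_force: 25.0
tcp_pos: [0.4521, 0.3523, 0.0173]
force: [-1.3, 1.6, 5.5]
finger_gap: 0.078
gripper_force: 25.0
```

```bash
python3 - <<'E'
from fit import *
p=snapshot("scene");s=get_state()
y=s["ee_rot"][2];u=np.array([np.sin(y),-np.cos(y),0]);v=np.array([np.cos(y),np.sin(y),0]);t=np.array(s["tcp_pos"])
x0,y0=330,225;K=7
c=cv2.resize(p["frame"][y0:y0+80,x0:x0+110,::-1],None,fx=K,fy=K,interpolation=cv2.INTER_CUBIC)
def d(X,col):
    a=(proj(p,X)-[x0,y0]+.5)*K;cv2.circle(c,tuple(int(i) for i in a),3,col,-1)
g=s["finger_gap"]/2
for sg in(-1,1):
    for w in(-.01,.01):
        for h in (0,.03): d(t+sg*u*g+v*w+[0,0,h],(0,0,255) if h==0 else (0,255,255))
for n,z in((.031,0),(.031,.03)):
    for i in(-1,1):
        for j in(-1,1):
            a=np.radians(55.4);d([.4505+n*(i*np.cos(a)-j*np.sin(a)),.3507+n*(i*np.sin(a)+j*np.cos(a)),z],(0,255,0))
cv2.imwrite("pics/c3.png",c)
E
```

```text
(no output)
```

View pics/c3.png

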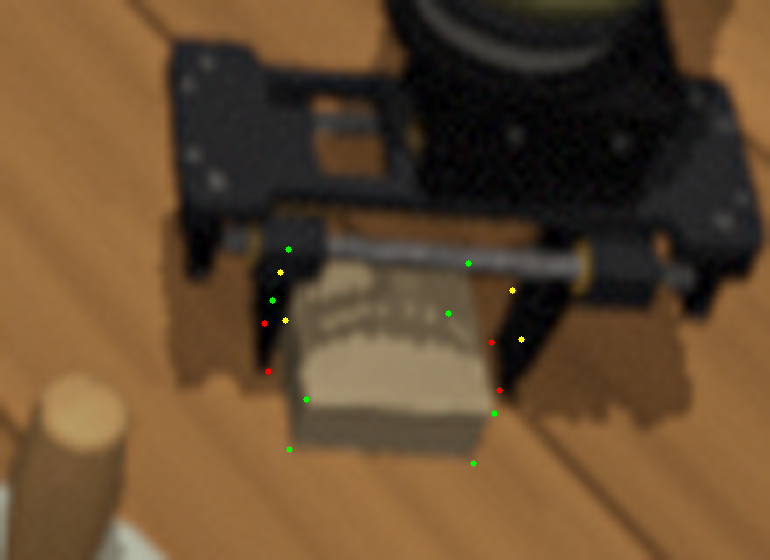

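```bash
python3 -m creep '[[[0,0,0,0,0],[0,0,0,0,0],[0,0,0,0,0],[0,0,0,-0.7,0],[0,0,0,-0.9,0],[0,0,0,-0.6,0],[0,0,0,0,0],[1,0,0,0,0],[1,0,0,0,0],[1,0,0,0,0],[1,0,0,0,0],[1,0,0,0,0]]]' 25
python3 -m creep '[[[0,0,0,0,0],[0,0,0,0,0],[0,0,0,0,0],[0,0,0,0,0],[0,0,0,0,0]]]' 25
```

```text
t: 18.53
tcp_pos: [0.4504, 0.3508, 0.08]
ee_rot: [-3.141, 0.002, 0.96]
force: [-0.4, -0.2, 0.6]
finger_gap: 0.067
gripper_force: 0.0
t: 18.95
tcp_pos: [0.4511, 0.3513, 0.0815]
ee_rot: [3.142, -0.0, 0.96]
force: [-0.2, 0.1, 0.4]
finger_gap: 0.0929
gripper_force: 0.0
```

```bash
python3 -m creep '[[[0,0,0,0,-1],[0,0,0,0,-1],[0,0,0,0,-1],[0,0,0,0,-1],[0,0,0,0,-1],[0,0,0,0,-1],[0,0,0,0,-1],[0,0,0,0,-1],[0,0,0,0,-1],[0,0,0,0,-1],[0,0,0,0,-1],[0,0,0,0,-1]]]' |grep ee
python3 -m creep '[[[0,0,0,0,-1],[0,0,0,0,-1],[0,0,0,0,-1],[0,0,0,0,-1],[0,0,0,0,-1],[0,0,0,0,-1],[0,0,0,0,-1],[0,0,0,0,-1],[0,0,0,0,-1],[0,0,0,0,-1],[0,0,0,0,-0.5],[0,0,0,0,0]]]'|grep ee
python3 go.py .4505 .3507 .012 145.4
```

```text
ee_rot: [3.141, 0.0, 1.801]
ee_rot: [3.141, 0.0, 2.532]
tcp [0.4511 0.3513 0.0815] yaw 145.05 t 20.95 gap 0.0943 F [ 0.7 -0.3 -0.9]
roll units -0.088 shift units [ 0.005 -0.028  2.317]
```

```bash
python3 -m creep '[[[0,0,0,0.6,-0.08],[0,0,-0.02,0.8,0],[0,0,0,0.6,0],[0,0,0,0.3,0],[0,0,0,0,0],[1,0,0,0,0],[1,0,0,0,0],[1,0,0,0,0],[1,0,0,0,0],[1,0,0,0,0],[1,0,0,0,0],[1,0,0,0,0]]]' 25
python3 - <<'E'
from fit import *
p=snapshot("scene");s=get_state()
y=s["ee_rot"][2];u=np.array([np.sin(y),-np.cos(y),0]);v=np.array([np.cos(y),np.sin(y),0]);t=np.array(s["tcp_pos"])
x0,y0=330,225;K=7
c=cv2.resize(p["frame"][y0:y0+80,x0:x0+110,::-1],None,fx=K,fy=K,interpolation=cv2.INTER_CUBIC)
cv2.imwrite("pics/c4.png",c)
E
```

```text
t: 21.95
tcp_pos: [0.4515, 0.3511, 0.0138]
ee_rot: [3.14, 0.001, 2.537]
force: [-1.7, -2.7, 6.0]
finger_gap: 0.0776
gripper_force: 25.0
```

View pics/c4.png

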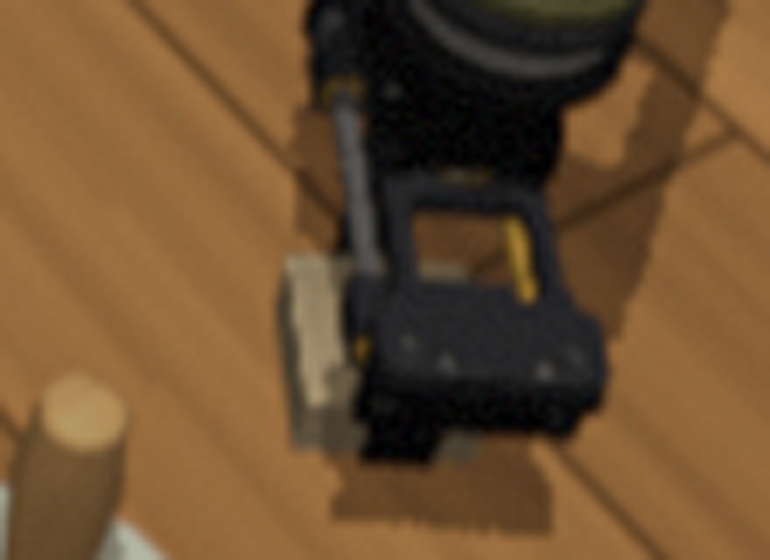

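```bash
python3 -m creep '[[[1,0,0,-0.2,0],[1,0,0,-0.4,0],[1,0,0,-0.4,0],[1,0,0,0,0],[1,0,0,0,0]]]' 
python3 - <<'E'
from fit import *
p=snapshot("scene")
x0,y0=330,225;K=7
c=cv2.resize(p["frame"][y0:y0+80,x0:x0+110,::-1],None,fx=K,fy=K,interpolation=cv2.INTER_CUBIC)
cv2.imwrite("pics/c5.png",c)
E
```

```text
t: 22.42
tcp_pos: [0.4517, 0.3514, 0.044]
ee_rot: [3.139, 0.001, 2.537]
force: [0.5, -0.6, -3.7]
finger_gap: 0.0777
gripper_force: 25.0
```

View pics/c5.png

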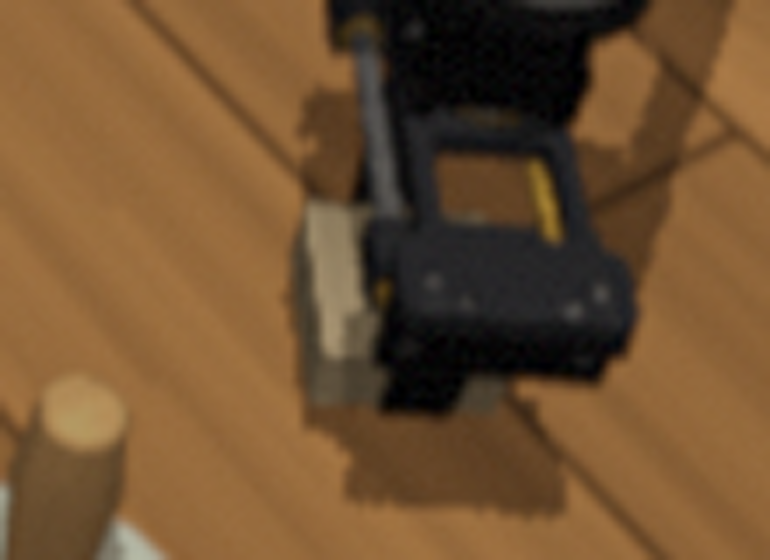

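The cap is lifted and hangs level (gap 78 mm, weight about 3.7 N). I'll carry it at yaw 175.6, which is square to the shaft.

```bash
python3 -m creep '[[[1,0,0,-0.6,0],[1,0,0,-0.9,0],[1,0,0,-0.9,0],[1,0,0,-0.9,0],[1,0,0,-0.9,0],[1,0,0,-0.4,0]]]'|grep -e tcp -e gap
python3 -m creep '[[[1,0,0,0,-0.5],[1,0,0,0,-0.9],[1,0,0,0,-0.9],[1,0,0,0,-0.9],[1,0,0,0,-0.9],[1,0,0,0,-0.9],[1,0,0,0,-0.9],[1,0,0,0,-0.9],[1,0,0,0,-0.75],[1,0,0,0,0]]]'|grep -e tcp -e gap
python3 go.py .6127 -.1140 .17 175.6
```

```text
tcp_pos: [0.452, 0.3516, 0.1841]
finger_gap: 0.0779
tcp_pos: [0.4501, 0.3504, 0.1787]
finger_gap: 0.0778
tcp [0.4501 0.3504 0.1787] yaw 175.58 t 23.8 gap 0.0778 F [ 0.3 -0.6 -2.8]
roll units -0.005 shift units [ -6.593 -15.017   0.291]
```

```bash
python3 -m creep '[[[1,-0.2,-0.4,0,0],[1,-0.37,-0.84,0,0],[1,-0.37,-0.84,0,0],[1,-0.37,-0.84,0,0],[1,-0.37,-0.84,0,0],[1,-0.37,-0.84,0,0],[1,-0.37,-0.84,0,0],[1,-0.37,-0.84,0,0],[1,-0.37,-0.84,0,0],[1,-0.37,-0.84,0,0],[1,-0.37,-0.84,0,0],[1,-0.37,-0.84,0,0]]]'|grep -e tcp -e gap
python3 -m creep '[[[1,-0.37,-0.84,0,0],[1,-0.37,-0.84,0,0],[1,-0.37,-0.84,0,0],[1,-0.37,-0.84,0,0],[1,-0.37,-0.84,0,0],[1,-0.37,-0.84,0,0],[1,-0.3,-0.2,0,0],[1,-0.17,-0.09,0,0],[1,0,0,0,0],[1,0,0,0,0]]]'|grep -e tcp -e gap
python3 go.py .6127 -.1140 .125 175.6
python3 - <<'E'
from fit import *
o=[]
for n in("scene","top"):
    p=snapshot(n);c=proj(p,(.6127,-.114,.13)).astype(int)
    o.append(cv2.resize(p["frame"][c[1]-40:c[1]+40,c[0]-40:c[0]+40,::-1],(400,400),interpolation=cv2.INTER_CUBIC))
cv2.imwrite("pics/c6.png",np.hstack(o))
E
```

```text
tcp_pos: [0.5558, 0.0504, 0.1798]
finger_gap: 0.0783
tcp_pos: [0.6236, -0.1126, 0.1799]
finger_gap: 0.0782
tcp [ 0.6236 -0.1126  0.1799] yaw 175.53 t 25.63 gap 0.0782 F [-0.7  0.1 -3.6]
roll units -0.018 shift units [ 0.358 -0.073  1.83 ]
```

View pics/c6.png

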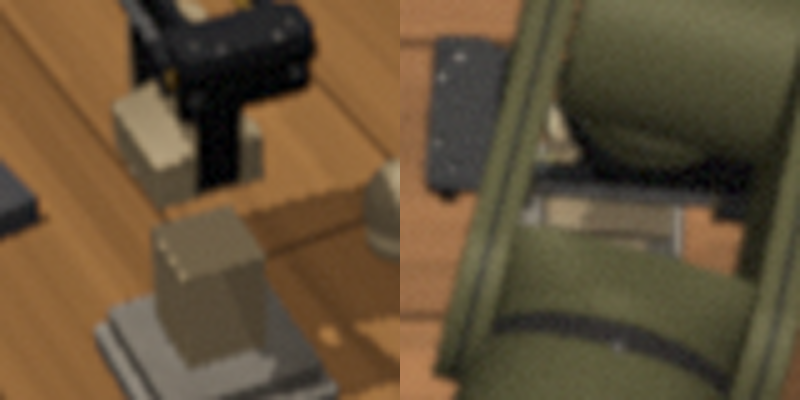

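```bash
python3 -m creep '[[[1,0.2,-0.04,0,0],[1,0.16,-0.03,0.2,0],[1,0,0,0.4,0],[1,0,0,0.4,0],[1,0,0,0.4,0],[1,0,0,0.3,0],[1,0,0,0.1,0],[1,0,0,0,0],[1,0,0,0,0]]]'
python3 go.py .6127 -.1140 .12 175.6
```

```text
t: 26.48
tcp_pos: [0.6131, -0.1145, 0.1262]
ee_rot: [3.142, -0.0, 3.064]
force: [0.8, 0.8, -2.6]
finger_gap: 0.0778
gripper_force: 25.0
tcp [ 0.6131 -0.1145  0.1262] yaw 175.53 t 26.48 gap 0.0778 F [ 0.8  0.8 -2.6]
roll units -0.016 shift units [0.015 0.016 0.206]
```

```bash
python3 -m creep '[[[1,0.01,0.01,0.05,0],[1,0,0,0.05,0],[1,0,0,0.04,0],[1,0,0,0,0]]]' | grep -e tcp -e ^force
python3 -m creep '[[[1,0,0,0.03,0],[1,0,0,0.03,0],[1,0,0,0,0]]]'| grep -e tcp -e ^force
python3 -m creep '[[[1,0,0,0.03,0],[1,0,0,0,0]]]'| grep -e tcp -e ^force
```

```text
tcp_pos: [0.6128, -0.1142, 0.1224]
force: [-0.1, 0.6, -4.6]
tcp_pos: [0.6126, -0.1141, 0.1203]
force: [0.9, 0.6, -3.7]
tcp_pos: [0.6129, -0.1142, 0.12]
force: [-1.5, -0.2, -1.4]
```

```bash
python3 -m creep '[[[1,0,0,0.03,0],[1,0,0,0,0]]]'| grep -e tcp -e ^force
python3 -m creep '[[[0.1,0,0,0,0],[0.1,0,0,0,0],[0,0,0,0,0],[0,0,0,0,0],[0,0,0,0,0],[0,0,0,-0.3,0],[0,0,0,-0.6,0],[0,0,0,-0.9,0],[0,0,0,-0.9,0],[0,0,0,-0.3,0]]]'
python3 go.py .5144 -.3622 .2 180
```

```text
tcp_pos: [0.6132, -0.1142, 0.1199]
force: [-2.4, 1.0, 3.1]
t: 28.23
tcp_pos: [0.6149, -0.1148, 0.2144]
ee_rot: [-3.14, 0.008, 3.064]
force: [2.1, -0.6, 0.3]
finger_gap: 0.0947
gripper_force: 0.0
tcp [ 0.6149 -0.1148  0.2144] yaw 175.54 t 28.23 gap 0.0947 F [ 2.1 -0.6  0.3]
roll units -1.116 shift units [ 3.351 -8.248  0.48 ]
```

```bash
python3 -m creep '[[[0,0,0,0,-0.56],[0,0,0,0,-0.56],[0,0.36,-0.86,0,0],[0,0.36,-0.86,0,0],[0,0.36,-0.86,0,0],[0,0.36,-0.86,0,0],[0,0.36,-0.86,0,0],[0,0.36,-0.86,0,0],[0,0.36,-0.86,0,0],[0,0.36,-0.86,0,0],[0,0.36,-0.86,0.2,0],[0,0.11,-0.5,0.6,0]]]'|grep tcp
python3 -m creep '[[[0,0,0,0.9,0],[0,0,0,0.9,0],[0,0,0,0.5,0],[0,0,0,0,0],[0,0,0,0,0]]]'
python3 go.py .5144 -.3622 .03 180
python3 - <<'E'
from m2 import *
P=check([("square_plinth",(.611,-.113,-.08),0,1),("square_shaft",(.6127,-.114,-.08),.036,1),("pyramid_cap",(.6127,-.114,-.08),.106,1)])
o=[]
for p in P:
    c=proj(p,(.6127,-.114,.1)).astype(int)
    o.append(cv2.resize(p["frame"][c[1]-40:c[1]+40,c[0]-40:c[0]+40,::-1],(400,400),interpolation=cv2.INTER_CUBIC))
cv2.imwrite("pics/c7.png",np.hstack(o))
E
```

```text
tcp_pos: [0.5123, -0.365, 0.1876]
t: 29.65
tcp_pos: [0.5116, -0.3609, 0.1144]
ee_rot: [3.14, -0.002, -3.141]
force: [-1.3, 0.1, 0.4]
finger_gap: 0.0949
gripper_force: 0.0
tcp [ 0.5116 -0.3609  0.1144] yaw -179.99 t 29.65 gap 0.0949 F [-1.3  0.1  0.4]
roll units 0.002 shift units [-0.092 -0.045  2.814]
square_plinth top [ 0.6103 -0.1129] -4.1 0.966
square_plinth scene [ 0.6114 -0.1154] -4.1 0.867
square_shaft top [ 0.6187 -0.1209] 3.2 0.772
square_shaft scene [ 0.6055 -0.1222] 9.5 0.726
pyramid_cap top [ 0.6128 -0.1148] -3.9 0.942
pyramid_cap scene [ 0.6135 -0.1115] -6.3 0.761
```

View pics/c7.png

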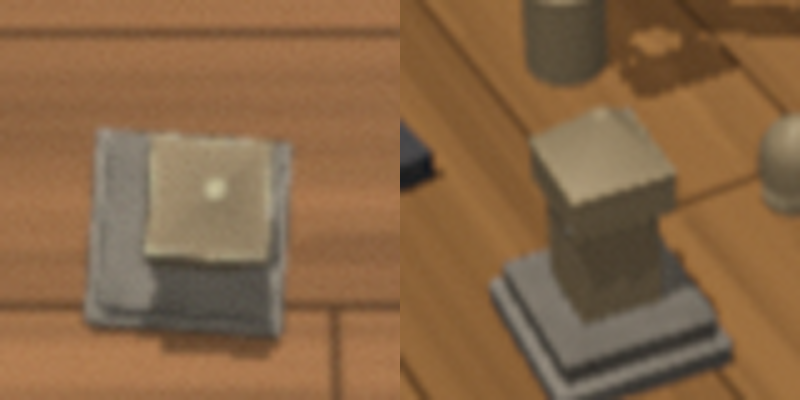

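The pier stands square and centred. Now the drum.

```bash
python3 -m creep '[[[0,-0.07,-0.03,0.6,0],[0,0,0,0.7,0],[0,0,0,0.7,0],[0,0,0,0.5,0],[0,0,0,0.2,0],[0,0,0,0,0],[0,0,0,0,0]]]'|grep -e tcp
python3 -m creep '[[[1,0,0,0,0],[1,0,0,0,0],[1,0,0,0,0],[1,0,0,0,0],[1,0,0,0,0],[1,0,0,0,0],[1,0,0,0,0],[1,0,0,0,0]]]' 25
python3 go.py .5144 -.3622 .03 180
```

```text
tcp_pos: [0.5154, -0.3629, 0.0363]
t: 31.0
tcp_pos: [0.5144, -0.3619, 0.0348]
ee_rot: [3.141, -0.0, -3.141]
force: [-0.3, 2.5, 2.4]
finger_gap: 0.0558
gripper_force: 25.0
tcp [ 0.5144 -0.3619  0.0348] yaw -179.99 t 31.0 gap 0.0558 F [-0.3  2.5  2.4]
roll units 0.002 shift units [-0.    -0.011  0.16 ]
```

```bash
python3 -m creep '[[[1,0,0,-0.3,0],[1,0,0,-0.7,0],[1,0,0,-0.9,0],[1,0,0,-0.9,0],[1,0,0,-0.9,0],[1,0,0,-0.8,0],[1,0,0,-0.4,0],[1,0,0.3,0,0],[1,0,0.6,0,0],[1,0,0.9,0,0],[1,0,0.9,0,0],[1,0,0.9,0,0]]]'|grep -e tcp -e gap
python3 -m creep '[[[1,0,0.9,0,0],[1,0,0.9,0,0],[1,0,0.9,0,0],[1,0,0.9,0,0],[1,0,0.9,0,0],[1,0,0.9,0,0],[1,0,0.9,0,0],[1,0,0.9,0,0],[1,0,0.9,0,0],[1,0,0.9,0,0],[1,0,0.9,0,0],[1,0,0.9,0,0]]]'|grep -e tcp -e gap
python3 go.py .5979 .1468 .071 180
```

```text
tcp_pos: [0.5123, -0.2508, 0.1778]
finger_gap: 0.0555
tcp_pos: [0.5112, 0.0722, 0.1781]
finger_gap: 0.056
tcp [0.5112 0.0722 0.1781] yaw -179.94 t 33.0 gap 0.056 F [ 0.5  0.3 -3.5]
roll units 0.015 shift units [-2.89   2.488  3.571]
```

```bash
python3 -m creep '[[[1,-0.3,0.3,0,0],[1,-0.6,0.6,0,0],[1,-0.7,0.6,0,0],[1,-0.6,0.6,0,0],[1,-0.4,0.35,0.2,0],[1,-0.19,0.1,0.5,0],[1,0,0,0.7,0],[1,0,0,0.7,0],[1,0,0,0.5,0],[1,0,0,0.4,0],[1,0,0,0,0],[1,0,0,0,0]]]'|grep -e tcp -e gap
python3 go.py .5979 .1468 .071 180
```

```text
tcp_pos: [0.5964, 0.1464, 0.0897]
finger_gap: 0.0559
tcp [0.5964 0.1464 0.0897] yaw -179.97 t 34.0 gap 0.0559 F [ 0.8 -0.2 -3.9]
roll units 0.007 shift units [-0.051  0.015  0.623]
```

```bash
python3 -m creep '[[[1,-0.02,0,0.2,0],[1,0,0,0.15,0],[1,0,0,0.1,0],[1,0,0,0,0],[1,0,0,0,0]]]'|grep -e tcp -e ^force
python3 go.py .5979 .1468 .071 180
```

```text
tcp_pos: [0.5986, 0.1462, 0.0783]
force: [0.3, -0.3, -3.8]
tcp [0.5986 0.1462 0.0783] yaw -179.99 t 34.42 gap 0.0555 F [ 0.3 -0.3 -3.8]
roll units 0.001 shift units [0.023 0.02  0.243]
```

```bash
python3 -m creep '[[[1,0.02,0.02,0.06,0],[1,0,0,0.06,0],[1,0,0,0.05,0],[1,0,0,0,0]]]' | grep -e tcp -e ^force
python3 -m creep '[[[1,0,0,0.03,0],[1,0,0,0.03,0],[1,0,0,0,0]]]'| grep -e tcp -e ^force
python3 -m creep '[[[1,0,0,0.03,0],[1,0,0,0,0]]]'| grep -e tcp -e ^force
```

```text
tcp_pos: [0.5977, 0.1468, 0.0726]
force: [-0.5, 0.4, -5.0]
tcp_pos: [0.5979, 0.1468, 0.071]
force: [0.3, -0.8, -4.1]
tcp_pos: [0.5981, 0.1469, 0.0708]
force: [-0.3, -0.3, -0.7]
```

```bash
python3 -m creep '[[[1,0,0,0.03,0],[1,0,0,0,0]]]'| grep -e tcp -e ^force
python3 -m creep '[[[0.3,0,0,0,0],[0.3,0,0,0,0],[0.3,0,0,0,0],[0,0,0,0,0],[0,0,0,0,0],[0,0,0,-0.5,0],[0,0,0,-0.9,0],[0,0,0,-0.9,0],[0,0,0,-0.9,0],[0,0,0,-0.3,0],[0,0,0,0,0]]]'
python3 go.py .4475 .0328 .1 180
```

```text
tcp_pos: [0.5982, 0.1469, 0.0708]
force: [-3.7, -0.7, 4.6]
t: 36.25
tcp_pos: [0.6001, 0.1472, 0.1781]
ee_rot: [3.141, 0.007, -3.141]
force: [0.6, 0.3, 0.6]
finger_gap: 0.095
gripper_force: 0.0
tcp [0.6001 0.1472 0.1781] yaw -179.98 t 36.25 gap 0.095 F [0.6 0.3 0.6]
roll units 0.004 shift units [ 5.085 -3.813  2.603]
```

```bash
python3 -m creep '[[[0,0.6,-0.45,0,0],[0,0.8,-0.6,0,0],[0,0.8,-0.6,0,0],[0,0.8,-0.6,0,0],[0,0.8,-0.6,0,0],[0,0.7,-0.53,0,0],[0,0.51,-0.38,0.3,0],[0,0,0,0.9,0],[0,0,0,0.9,0],[0,0,0,0.5,0],[0,0,0,0,0],[0,0,0,0,0]]]'|grep tcp
python3 - <<'E'
from m2 import *
check([("round_plinth",(.598,.147,0),0,0),("round_drum",(.598,.147,0),.036,0),("capital",(.4475,.033,0),0,0)])
E
python3 go.py .4475 .0328 .008 180
```

```text
tcp_pos: [0.4459, 0.0341, 0.0941]
round_plinth top [0.5947 0.1468] 2.9 0.958
round_plinth scene [0.5975 0.1452] 4.5 0.933
round_drum top [0.6    0.1492] -1.4 0.86
round_drum scene [0.5978 0.1467] 2.0 0.93
capital top [0.4526 0.0416] -9.6 0.575
capital scene [0.4497 0.0344] -0.2 0.935
tcp [0.4481 0.034  0.0968] yaw -179.98 t 37.35 gap 0.0951 F [-0.   0.   0.9]
roll units 0.005 shift units [ 0.02  -0.041  2.961]
```

```bash
python3 -m creep '[[[0,0,-0.03,0.6,0],[0,0,0,0.7,0],[0,0,0,0.7,0],[0,0,0,0.6,0],[0,0,0,0.25,0],[0,0,0,0.05,0],[0,0,0,0,0],[0,0,0,0,0]]]'|grep -e tcp -e ^force
python3 -m creep '[[[1,0,0,0,0],[1,0,0,0,0],[1,0,0,0,0],[1,0,0,0,0],[1,0,0,0,0],[1,0,0,0,0],[1,0,0,0,0],[1,0,0,0,0]]]' 20
python3 go.py .4482 .0335 .008 180
```

```text
tcp_pos: [0.4491, 0.0331, 0.011]
force: [-0.9, -0.1, 0.1]
t: 38.68
tcp_pos: [0.4478, 0.033, 0.0097]
ee_rot: [-3.141, 0.0, -3.141]
force: [0.5, -1.8, 2.7]
finger_gap: 0.0629
gripper_force: 20.0
tcp [0.4478 0.033  0.0097] yaw -179.98 t 38.68 gap 0.0629 F [ 0.5 -1.8  2.7]
roll units 0.005 shift units [-0.012  0.018  0.055]
```

```bash
python3 -m creep '[[[1,0,0,-0.3,0],[1,0,0,-0.7,0],[1,0,0,-0.9,0],[1,0,0,-0.9,0],[1,0,0,-0.9,0],[1,0,0,-0.9,0],[1,0,0,-0.6,0],[1,0,0,-0.15,0],[1,0,0,0,0]]]'|grep -e tcp -e gap
python3 -m creep '[[[1,-0.4,0.3,0,0],[1,-0.7,0.53,0,0],[1,-0.75,0.57,0,0],[1,-0.75,0.57,0,0],[1,-0.75,0.57,0,0],[1,-0.7,0.53,0,0],[1,-0.5,0.4,0,0],[1,-0.3,0.2,0,0],[1,-0.15,0.1,0,0],[1,0,0,0,0],[1,0,0,0,0]]]'|grep -e tcp -e gap
python3 go.py .598 .1469 .1157 180
```

```text
tcp_pos: [0.4484, 0.0332, 0.1714]
finger_gap: 0.0628
tcp_pos: [0.5967, 0.1457, 0.1688]
finger_gap: 0.0631
tcp [0.5967 0.1457 0.1688] yaw -180.0 t 40.35 gap 0.0631 F [-0.7 -0.3 -2. ]
roll units 0.001 shift units [-0.044  0.039  1.771]
```

```bash
python3 -m creep '[[[1,-0.04,0.04,0.3,0],[1,0,0,0.5,0],[1,0,0,0.4,0],[1,0,0,0.25,0],[1,0,0,0.1,0],[1,0,0,0,0],[1,0,0,0,0]]]'|grep -e tcp -e ^force
python3 go.py .598 .1469 .1157 180
```

```text
tcp_pos: [0.5989, 0.1474, 0.1236]
force: [0.7, -0.1, -1.4]
tcp [0.5989 0.1474 0.1236] yaw -179.99 t 40.93 gap 0.063 F [ 0.7 -0.1 -1.4]
roll units 0.001 shift units [ 0.031 -0.015  0.263]
```

```bash
python3 -m creep '[[[1,0.02,-0.01,0.07,0],[1,0,0,0.06,0],[1,0,0,0.05,0],[1,0,0,0,0]]]' | grep -e tcp -e ^force
python3 -m creep '[[[1,0,0,0.03,0],[1,0,0,0.02,0],[1,0,0,0,0]]]'| grep -e tcp -e ^force
python3 -m creep '[[[1,0,0,0.03,0],[1,0,0,0,0]]]'| grep -e tcp -e ^force
```

```text
tcp_pos: [0.5982, 0.1472, 0.1179]
force: [0.3, 0.4, -2.4]
tcp_pos: [0.5982, 0.1472, 0.1164]
force: [-0.6, 0.4, -3.0]
tcp_pos: [0.5984, 0.1472, 0.1158]
force: [0.4, 0.5, -2.4]
```

```bash
python3 -m creep '[[[1,0,0,0.03,0],[1,0,0,0,0]]]'| grep -e tcp -e ^force
python3 -m creep '[[[1,0,0,0.02,0],[1,0,0,0,0]]]'| grep -e tcp -e ^force
```

```text
tcp_pos: [0.5985, 0.1472, 0.1157]
force: [-1.7, 0.7, 3.1]
tcp_pos: [0.5987, 0.1472, 0.1157]
force: [-3.5, -0.8, 5.5]
```

```bash
python3 -m creep '[[[0.2,0,0,0,0],[0.2,0,0,0,0],[0.1,0,0,0,0],[0,0,0,0,0],[0,0,0,0,0],[0,0,0,-0.5,0],[0,0,0,-0.9,0],[0,0,0,-0.9,0],[0,0,0,-0.8,0],[0,0,0,-0.3,0],[0,0,0,0,0]]]'|grep -e tcp -e gap
python3 -m creep '[[[0,0.7,-0.3,0,0],[0,0.8,-0.5,0,0],[0,0.7,-0.7,0,0],[0,0.6,-0.8,0,0],[0,0.5,-0.8,0,0],[0,0.5,-0.8,0,0],[0,0.4,-0.85,0,0],[0,0.3,-0.9,0,0],[0,0.2,-0.9,0,0],[0,0.1,-0.9,0,0],[0,0.1,-0.9,0,0],[0,0,-0.9,0,0]]]'|grep tcp
python3 go.py .4524 -.1677 .1 180
```

```text
tcp_pos: [0.6, 0.1474, 0.2195]
finger_gap: 0.0947
tcp_pos: [0.4498, -0.1312, 0.2137]
tcp [ 0.4498 -0.1312  0.2137] yaw -179.99 t 43.93 gap 0.095 F [-0.2  0.  -0.3]
roll units 0.002 shift units [-0.088 -1.216  3.791]
```

```bash
python3 -m creep '[[[0,0,-0.7,0,0],[0,-0.04,-0.5,0.5,0],[0,0,0,0.9,0],[0,0,0,0.9,0],[0,0,0,0.9,0],[0,0,0,0.5,0],[0,0,0,0,0],[0,0,0,0,0]]]'|grep tcp
python3 - <<'E'
from m2 import *
check([("round_plinth",(.598,.147,0),0,0),("round_drum",(.598,.147,0),.036,0),("capital",(.598,.147,0),.106,0),("finial",(.4524,-.1677,0),0,0)])
E
python3 go.py .4524 -.1677 .011 180
```

```text
tcp_pos: [0.4509, -0.1656, 0.1027]
round_plinth top [0.5963 0.1474] 1.9 0.947
round_plinth scene [0.5976 0.145 ] 4.5 0.905
round_drum top [0.6058 0.1503] 0.8 0.591
round_drum scene [0.5913 0.1361] 15.2 0.793
capital top [0.5987 0.1473] 1.1 0.776
capital scene [0.6006 0.1489] -0.5 0.901
finial top [ 0.463  -0.1669] 1.0 0.469
finial scene [ 0.4525 -0.1677] 0.4 0.929
tcp [ 0.453  -0.1665  0.1057] yaw -179.98 t 44.7 gap 0.0952 F [ 0.7 -0.7  0.7]
roll units 0.004 shift units [ 0.019 -0.038  3.157]
```

```bash
python3 -m creep '[[[0,0.01,-0.04,0.6,0],[0,0,0,0.8,0],[0,0,0,0.7,0],[0,0,0,0.6,0],[0,0,0,0.25,0],[0,0,0,0.1,0],[0,0,0,0,0],[0,0,0,0,0]]]'|grep -e tcp -e ^force
python3 -m creep '[[[1,0,0,0,0],[1,0,0,0,0],[1,0,0,0,0],[1,0,0,0,0],[1,0,0,0,0],[1,0,0,0,0],[1,0,0,0,0],[1,0,0,0,0]]]' 15
python3 go.py .4522 -.1677 .011 180
```

```text
tcp_pos: [0.4535, -0.1682, 0.0152]
force: [0.1, 1.3, -0.1]
t: 46.03
tcp_pos: [0.4522, -0.1676, 0.0136]
ee_rot: [3.142, -0.0, -3.141]
force: [0.7, -0.4, 0.2]
finger_gap: 0.047
gripper_force: 0.0
tcp [ 0.4522 -0.1676  0.0136] yaw -179.99 t 46.03 gap 0.047 F [ 0.7 -0.4  0.2]
roll units 0.003 shift units [-0.    -0.004  0.087]
```

```bash
python3 -m creep '[[[1,0,0,0,0],[1,0,0,0,0],[1,0,0,0,0]]]' 15
python3 -m creep '[[[1,0,0,-0.3,0],[1,0,0,-0.7,0],[1,0,0,-0.9,0],[1,0,0,-0.9,0],[1,0,0,-0.9,0],[1,0,0,-0.9,0],[1,0,0,-0.9,0],[1,0,0,-0.9,0],[1,0,0,-0.7,0],[1,0,0,-0.2,0],[1,0,0,0,0]]]'|grep -e tcp -e gap
python3 go.py .5985 .1472 .235 180
```

```text
t: 46.28
tcp_pos: [0.4522, -0.1675, 0.0136]
ee_rot: [3.141, -0.0, -3.141]
force: [1.1, 0.4, 0.4]
finger_gap: 0.0457
gripper_force: 15.0
tcp_pos: [0.4532, -0.168, 0.2351]
finger_gap: 0.0459
tcp [ 0.4532 -0.168   0.2351] yaw -179.98 t 47.2 gap 0.0459 F [ 1.7  0.6 -2.6]
roll units 0.005 shift units [-4.8450e+00  1.0508e+01  3.0000e-03]
```

```bash
python3 -m creep '[[[1,0,0.4,0,0],[1,0,0.8,0,0],[1,0,0.9,0,0],[1,-0.1,0.9,0,0],[1,-0.2,0.9,0,0],[1,-0.3,0.85,0,0],[1,-0.45,0.8,0,0],[1,-0.55,0.8,0,0],[1,-0.55,0.8,0,0],[1,-0.6,0.75,0,0],[1,-0.6,0.75,0,0],[1,-0.5,0.6,0,0]]]'|grep -e tcp -e gap
python3 -m creep '[[[1,-0.4,0.5,0,0],[1,-0.3,0.4,0,0],[1,-0.2,0.25,0,0],[1,-0.1,0.1,0,0],[1,0,0,0,0],[1,0,0,0,0]]]'|grep -e tcp -e gap
python3 go.py .5985 .1472 .1616 180
```

```text
tcp_pos: [0.5666, 0.1124, 0.2293]
finger_gap: 0.0459
tcp_pos: [0.5969, 0.1472, 0.2317]
finger_gap: 0.0455
tcp [0.5969 0.1472 0.2317] yaw -179.99 t 48.7 gap 0.0455 F [-0.7  0.3 -2. ]
roll units 0.003 shift units [-0.053 -0.     2.335]
```

```bash
python3 -m creep '[[[1,-0.03,0,0.3,0],[1,0,0,0.5,0],[1,0,0,0.5,0],[1,0,0,0.4,0],[1,0,0,0.25,0],[1,0,0,0.1,0],[1,0,0,0,0],[1,0,0,0,0]]]'|grep -e tcp -e ^force
python3 go.py .5985 .1472 .1616 180
```

```text
tcp_pos: [0.5989, 0.1474, 0.1717]
force: [0.2, -0.4, -1.1]
tcp [0.5989 0.1474 0.1717] yaw -180.0 t 49.37 gap 0.0458 F [ 0.2 -0.4 -1.1]
roll units 0.001 shift units [ 0.013 -0.006  0.336]
```

```bash
python3 -m creep '[[[1,0.01,0,0.08,0],[1,0,0,0.08,0],[1,0,0,0.05,0],[1,0,0,0.04,0],[1,0,0,0,0]]]' | grep -e tcp -e ^force
python3 -m creep '[[[1,0,0,0.03,0],[1,0,0,0.02,0],[1,0,0,0,0]]]'| grep -e tcp -e ^force
python3 -m creep '[[[1,0,0,0.03,0],[1,0,0,0,0]]]'| grep -e tcp -e ^force
```

```text
tcp_pos: [0.5981, 0.1475, 0.1634]
force: [-0.3, 0.3, -0.4]
tcp_pos: [0.5982, 0.1475, 0.162]
force: [0.2, 0.5, -1.5]
tcp_pos: [0.5985, 0.1475, 0.1616]
force: [0.5, -0.5, -0.8]
```

```bash
python3 -m creep '[[[1,0,0,0.03,0],[1,0,0,0,0]]]'| grep -e tcp -e ^force
python3 -m creep '[[[1,0,0,0.02,0],[1,0,0,0,0]]]'| grep -e tcp -e ^force
```

```text
tcp_pos: [0.5987, 0.1475, 0.1616]
force: [-1.2, -0.8, 4.1]
tcp_pos: [0.599, 0.1476, 0.1616]
force: [-1.8, -0.4, 6.0]
```

```bash
python3 -m creep '[[[0.35,0,0,0,0],[0.35,0,0,0,0],[0.2,0,0,0,0],[0,0,0,0,0],[0,0,0,0,0],[0,0,0,-0.4,0],[0,0,0,-0.8,0],[0,0,0,-0.9,0],[0,0,0,-0.9,0],[0,0,0,-0.3,0],[0,0,0,0,0]]]'|grep -e tcp -e gap
python3 -m creep '[[[0,0.4,0.4,0,0],[0,0.6,0.6,0,0],[0,0.6,0.6,0,0],[0,0.6,0.6,0,0],[0,0.6,0.6,0,0],[0,0.6,0.6,0,0],[0,0.6,0.6,0,0],[0,0.6,0.6,0,0],[0,0.6,0.6,0,0],[0,0.6,0.6,0,0],[0,0.4,0.4,0,0],[0,0,0,0,0]]]'|grep tcp
python3 - <<'E'
from m2 import *
P=check([("round_plinth",(.598,.147,0),0,0),("round_drum",(.598,.147,0),.036,0),("capital",(.598,.147,0),.106,0),("finial",(.598,.147,0),.148,0),("pyramid_cap",(.6127,-.114,-.08),.106,1)])
o=[]
for p in P:
    for X in((.598,.147,.11),(.6127,-.114,.1)):
        c=proj(p,X).astype(int)
        o.append(cv2.resize(p["frame"][c[1]-30:c[1]+30,c[0]-40:c[0]+40,::-1],(400,300),interpolation=cv2.INTER_CUBIC))
cv2.imwrite("pics/e1.png",np.vstack([np.hstack(o[:2]),np.hstack(o[2:])]))
for q in("mallet","chisel","rubbing_stone"): print(q,[onz(p,mark_of(q,p)[0]["xy"],0)[:2].round(3) for p in P])
E
```

```text
tcp_pos: [0.6001, 0.1478, 0.2633]
finger_gap: 0.0949
tcp_pos: [0.4086, 0.3348, 0.256]
round_plinth top [0.5973 0.1472] 1.4 0.952
round_plinth scene [0.5972 0.1444] 6.2 0.916
round_drum top [0.6059 0.1538] -8.1 0.623
round_drum scene [0.5905 0.1362] 14.5 0.792
capital top [0.5982 0.1477] 0.2 0.94
capital scene [0.5996 0.1484] -0.3 0.742
finial top [0.5889 0.1452] 5.3 0.613
finial scene [0.609  0.1611] -14.2 0.691
pyramid_cap top [ 0.6131 -0.1145] -3.6 0.942
pyramid_cap scene [ 0.6133 -0.1124] -5.6 0.76
mallet [array([0.66 , 0.408]), array([0.654, 0.406])]
chisel [array([0.753, 0.023]), array([0.753, 0.015])]
rubbing_stone [array([ 0.672, -0.359]), array([ 0.66 , -0.368])]
```

View pics/e1.png

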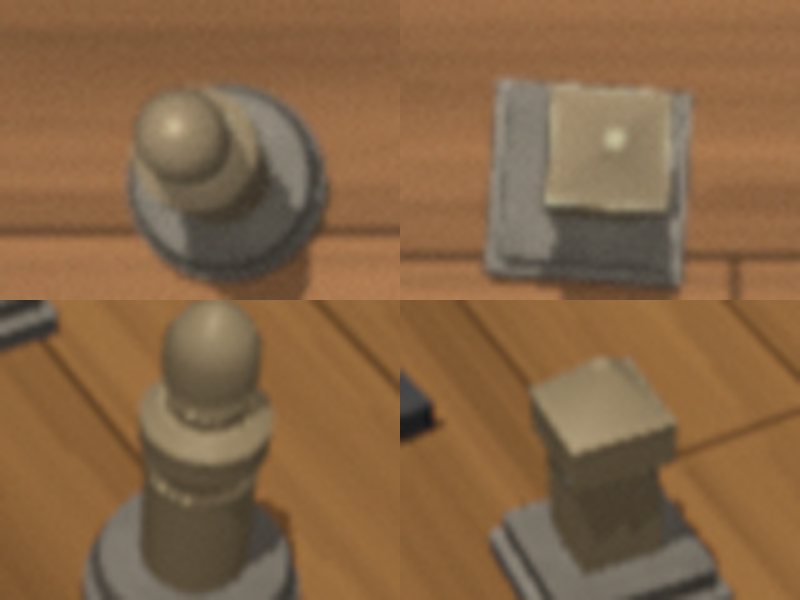

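Both posts stand, and the bystanders have not moved. One numeric check of the centring using the visible outlines:

```bash
python3 - <<'E'
from fit import *
P=[snapshot("top"),snapshot("scene")]
for p in P:
    c=proj(p,(.598,.147,.11)).astype(int)
    def px(X): return ((proj(p,X)-[c[0]-40,c[1]-30]+.5)*5).round(1)
    for n,z,r in(("belt",.178,.023),("slab",.131,.032),("drum",.08,.028)):
        R=np.array([px((.598+r*np.cos(t),.147+r*np.sin(t),z)) for t in a])
        print(n,"x",R[:,0].min(),R[:,0].max(),"y",R[:,1].min(),R[:,1].max())
E
```

```text
belt x 138.3 232.2 y 91.1 184.0
slab x 135.3 260.7 y 89.2 213.4
drum x 158.2 263.4 y 112.7 216.9
belt x 163.2 262.3 y 21.3 91.7
slab x 139.7 273.3 y 77.1 175.0
drum x 143.7 256.7 y 153.3 238.6
```

```bash
python3 -c "
from bench import *
print(hand_in())"
```

```text
the job is handed in; nothing more can be done
None
```

Both posts are built and handed in: column (drum, capital, finial) and pier (shaft, cap), each stone set down gently and centred to about 2 mm by camera, the pier square with its plinth, and the bystanders left where they were; the cap needed three grasps, with the fingers stopping at 78 mm instead of 62 mm.

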